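Gauge a resin bar against the saw fence's flip stop

ROBOT

A 6-joint arm with a two-finger parallel gripper is mounted at the origin on the work surface. World frame = base frame: x ahead of the robot, y to its left, z up, the work surface at z = 0. Lengths are in m, angles in rad, forces in N, time in s.
With the tool pointing down it reaches from about 0.2 to 0.875 m from the base axis. Payload 3.4 kg.
Tool frame: the origin (TCP) lies between the finger pads; the fingertips stand tip_reach ahead of it and the grasp point (between the pads) lies 11 mm behind it (tip_reach is the distance from the TCP to the fingertips, in m); z points along the fingers, x is the direction in which the jaws open and shut, and the axes are right-handed (so a half turn about z gives the same grasp; the last joint's range is limited). The gripper opens to 94 mm and grips with 3 to 60 N. Pads are 16 mm wide; open, the fingers measure 119 mm over their backs; the gripper's body (75 mm by 177 mm) begins 78 mm behind the grasp point.
Start: joints at [0.992, 0.276, 1.505, -0, 1.361, -0.121], TCP at [0.254, 0.516, 0.213] pointing down, gripper open.
Joint ranges: [-2.89, 2.89], [-0.75, 2.08], [0.22, 2.7], [-1.18, 4.32], [0.11, 2.71], [-2.7, 2.7]. Speed limits (rad/s): [2.57, 2.57, 3.14, 3.14, 3.14, 3.14].

INTERFACE

Orientations are given as [roll, pitch, yaw] about the fixed x, y, z axes, in that order (R = Rz(yaw) Ry(pitch) Rx(roll)).
In Python, from bench import * gives the robot as it stands.
- The arm moves only by the tool jog_arm, never from a script. Its arguments are lists of equal length, an entry for each row: "delta_pos": the shift along the tool's x, y, z as a fraction of full scale, a list of three; "rot": the turn, a rotation vector about the tool's x, y, z as a fraction of full scale, a list of three; "jaw": the opening, from -1 (shut) to 1 (fully open). A call has 1 to 20 rows; each row shifts and turns the pose as measured when the row begins, along the tool's axes as they then stand; what a row does not reach is not made up. Full scale, the value 1, is 0.05 m for a shift and 0.08 rad for a turn. A row lasts 1/10 s, in which the tool goes at most 50 mm and 8.59 degrees, less where a joint would pass 70% of its speed; a pose out of reach is approached as far as the arm can. A call with a number of a shift or a turn outside -1 to 1 is refused whole. A call with a gripper value outside its range is refused whole. The fingers move at their own pace and stop on an object; "force" is the grip in N (left out, the last holds). Time passes only in rows, so rows that do not move let the fingers close. It gives the time, the measured TCP pose, the force and the opening at its end, in the units of the state.
- state(): the state, without advancing time (a new reading comes with each control period).
- read_camera(name): name is "scene" or "top"; returns a dict with "image" (400x640x3 uint8, red, green, blue), "z_map" (400x640 float32, m along the optical axis (not along the pixel's ray), 0 where there is no reading), "mtx" (3x3 intrinsics, pixels), "D" ([k1, k2, p1, p2, k3] as OpenCV has them; the pictures are not rectified), "world_to_cam" (4x4, takes a point from world to camera coordinates). Camera axes: x right, y down, z forward; pixel columns grow to the right and rows downward; lengths in m; the calibration is good to about 2 mm. A picture is of the moment at which its call begins.
- close_job(): hands the job in, once; it reports no verdict.
The state is a dict: "t": time; "joints": joint angles; "qd": joint speeds; "tau": joint torques, N m; "tcp_pos": TCP position; "tool_rot": TCP orientation; "ft_force": force on the tool from outside, world axes, zero at the start; "moment": the same for the moment, N m; "opening": finger opening in m.
Only numpy, scipy, OpenCV 4.12 (cv2) and the standard library are available. Lean on these libraries where they do the work, as an engineer would, in place of code of your own. Each camera call takes 0.05 s, during which the arm holds its last target. There are 200 camera calls.

TASK

On the little specimen saw, flip the red stop fully down onto the fence, lay the amber resin bar flat along the fence and slide it up until its end is pressed home on the stop's brass screw; keep it there for a second with a light pressure of a few newtons, not so hard that the stop is strained or creeps along its rail. Then flip the stop back up past upright, clear of the blade, leaving the bar flush with the fence and exactly where the stop gauged it. Leave everything else where it is.

Things in the scene. Friction and masses are not known exactly. Their poses are not given: they have to be found in the camera images.
- saw: The fixed saw: white housing, grey bed, blue fence. Origin on the bench under the blade slot; y runs along the fence, x away from the robot (it may be turned a little), z up. Bed top at z 95 mm, x -140 to +140, y -220 to +180. Blade and clear guard stand at y = 0 from x +28 mm on (22 mm wide, 46 mm above the bed). A black knob behind the fence at (-116, -75) mm rises 45 mm above the bed.
- fence_face (a point): Point on the fence's face at bed height, where the blade slot meets it (saw frame: -50, 0, 95 mm). The fence is 26 mm high, 30 mm thick, from y -195 to +155. Its face looks to the saw's +x, away from the robot: the bar belongs on that side, its 22 mm width against the face.
- carriage: The stop's dark steel carriage, clamped by friction on the fence's top, 30 x 42 x 20 mm, set elsewhere along the fence each time; it creeps along the fence (y) when pushed with over 18 N. Axes as the saw's. Origin: on the fence's top, mid-width; block and leaf lie on its +y side. The leaf's hinge line is parallel to y through (0, 0, 28 mm).
- leaf (a joint): Angle of the red leaf (rad): 0 = fully down, nose hanging in front of the fence face; 1.57 = arm straight up; limit 2.0 = leaning back towards the robot. Stiff friction pivot (0.08 N m): it stays where left. Leaf 8 mm thick (carriage y +9 to +17); when down the arm reaches 62 mm out in +x from the hinge and the nose (17 to 45 mm out) hangs to 3 mm above the bed.
- thumb_bar (a point): Grip point on the leaf's steel thumb bar, a round pin of 10 mm diameter parallel to the fence (y), sticking out 40 mm from the leaf's +y side, with a 14 mm end disc; the point is 23 mm from the leaf. It runs on a circle of 60 mm radius about the hinge, straight out in +x when down. Can be pinched from above, fingers closing across the fence; it turns in the fingers.
- screw_axis (a point): Point on the leaf fixed on the axis of its brass screw (12 mm thick, pointing to -y, at the bar), at the carriage's y; leaf down: 11 mm above the bed, 11 mm off the fence face, in line with the bar's end. The screw is screwed in or out differently each time and that is not measured: its nose, which the bar's end must touch, lies anywhere from 6 mm before (-y) to 6 mm beyond (+y) this point.
- bar: The amber resin bar with shells cast in it, 22 (x) x 110 (y) x 22 (z) mm, about 0.16 kg, lying loose and askew on the saw's bed in front of the fence, short of the stop. Origin: centre of its underside; y along its length, towards the stop.
- bar_tip (a point): Middle of the bar's end face that meets the stop's screw (55 mm along +y, 11 mm up).
- bar_tail (a point): Middle of the bar's other end face (55 mm along -y, 11 mm up).
- offcut: Short amber resin offcut, 22 x 26 x 22 mm high, lying loose on the saw's bed beyond the stop. Bystander. Origin under its centre.
- green_bar: Green resin bar, 22 x 85 x 22 mm, on the bench. Bystander, not the work piece. Origin under its centre.
- dish: Closed round glass dish, 92 mm across, 18 mm high, on the bench. Bystander. Origin under its centre.
- vial_jar: Small jar with a blue cap, 52 mm across, 75 mm high, on the bench. Bystander. Origin under its centre.
- brush: Hand brush 170 mm long, on the bench. Bystander. Origin under its centre.
- caliper: Digital caliper 220 mm long, flat on the bench. Bystander. Origin under its centre.
- slide_box: Slide box, blue with white lid, 85 x 165 x 34 mm, on the bench. Bystander. Origin under its centre.
Mind the look-alikes: they are no part of the job. There is more than one size of the bar; the job needs the middle-sized.

How it is judged:
On the way, in this order (a step that is already met when the one before it is completed fails the run):
1. the leaf is fully down on the fence (within 0.06 rad) (value of joint leaf below 0.06 rad), for 0.2 s.
2. with the leaf down (within 0.06 rad), the bar flush with the fence (both ends within 2 mm) is held pressed on the stop's screw with 1.2 to 15 N for 0.4 s (value of joint leaf below 0.06 rad and contact force between bar and carriage between 1.2 and 15 N and x of each of bar_tip, bar_tail in the frame of saw below -0.037 m and x of bar in the frame of saw above -0.042 m and height (world z) of bar below 0.098 m), for 0.4 s.
At the end, for the whole second after the job is handed in: The leaf stands up past upright (over 1.55 rad); the bar lies at rest on the bed, both ends within 2 mm of flush with the fence, and its end within 1.8 mm of the nose of the stop's screw, measured along the fence (screw_nose is a point 1.5 mm inside the nose; the bar's end is 55 mm from its origin) (value of joint leaf above 1.55 rad and linear speed of bar below 0.01 m/s and x of each of bar_tip, bar_tail in the frame of saw below -0.037 m and x of bar in the frame of saw above -0.042 m and height (world z) of bar below 0.098 m and y of screw_nose in the frame of bar between 0.0547 and 0.0583 m); the robot touches nothing.
It fails at once if the bar is pressed on the stop with more than 15 N (contact force between bar and carriage above 15 N).
It fails at once if the stop's carriage is shifted by more than 1.8 mm (distance of carriage from where it was at the start of the episode above 0.0018 m).
It fails at once if a bystander is moved by more than 15 mm (distance of any of offcut, green_bar, dish, vial_jar, brush, caliper, slide_box from where it was at the start of the episode above 0.015 m).
It also fails if it takes over 72 s, if anything falls off the work surface, if the arm or the gripper's body presses on something with over 40 N, if the wrist force passes 120 N, or if a joint passes its speed limit or range.

## Working session

There is one attempt and no reset: what is moved stays moved. The work goes in short steps, Python scripts to look and compute and a tool call to move; the robot and the scene stay as the last step left them, time stands still between calls to the robot, and variables do not carry over. Pictures are saved under pics/ and viewed, about 8 in all and at most 12, crops included, and the job is handed in when it is done.

Besides the shell and the picture viewer there is one more tool, called by a JSON object that holds its "op" and its "data". jog_arm: Moves the arm, as the interface text tells. Its arguments: {"type":"object","properties":{"delta_pos":{"type":"array"},"rot":{"type":"array"},"jaw":{"type":"array"},"force":{"type":"number"}},"required":["delta_pos","rot","jaw"]}

```bash
ls; mkdir -p pics
cat > h.py <<'E'
from bench import *
import numpy as np, cv2
from scipy.spatial.transform import Rotation as R
def snap(n,f=None):
    c=read_camera(n)
    if f: np.savez('pics/'+f+'.npz',**c); cv2.imwrite('pics/'+f+'.png',c['image'][...,::-1])
    return c
def cloud(c):
    h,w=c['z_map'].shape
    u,v=np.meshgrid(np.arange(w),np.arange(h))
    p=cv2.undistortPoints(np.stack([u,v],-1).reshape(-1,1,2).astype(np.float64),c['mtx'],c['D']).reshape(h,w,2)
    z=c['z_map'].astype(float)
    P=np.dstack([p[...,0]*z,p[...,1]*z,z,np.ones_like(z)])
    W=P@np.linalg.inv(c['world_to_cam']).T
    W[z==0]=np.nan
    return W[...,:3]
E
python3 - <<'E'
from h import *
s=state(); print(s)
for n in('scene','top'):
    c=snap(n,n+'0'); print(n,c['mtx'],c['D'],np.linalg.inv(c['world_to_cam']).round(3))
E
```

```text
pics
{'t': 0.0, 'joints': array([ 9.92013030e-01,  2.76549902e-01,  1.50611509e+00, -4.03846912e-05,
        1.36068697e+00, -1.20998780e-01]), 'qd': array([ 4.94185432e-04, -7.06705218e-04,  6.84900009e-05,  7.18130411e-04,
        3.75810726e-04, -6.32426708e-04]), 'tau': array([ 7.79228594e-04, -4.04577613e+01, -2.37227547e+01,  7.03904754e-02,
        3.44328547e-02, -1.60460554e-04]), 'tcp_pos': array([0.25384174, 0.51532018, 0.21263763]), 'tool_rot': array([-3.14141949e+00,  1.75121611e-03,  1.11302042e+00]), 'ft_force': array([0.6391841 , 0.42602055, 0.07945362]), 'moment': array([0.02387618, 0.00995422, 0.06886822]), 'opening': 0.09407503350005791}
scene [[503.05352336   0.         317.29451465]
 [  0.         503.05352336 205.70167862]
 [  0.           0.           1.        ]] [-0.0829456  0.         0.         0.         0.       ] [[ 0.676  0.567 -0.47   1.249]
 [ 0.737 -0.526  0.426 -0.619]
 [-0.005 -0.634 -0.773  1.273]
 [ 0.     0.     0.     1.   ]]
top [[446.35556943   0.         323.68115296]
 [  0.         446.35556943 194.70026303]
 [  0.           0.           1.        ]] [-0.11103496  0.          0.          0.          0.        ] [[-1.100e-02 -9.890e-01  1.470e-01  3.350e-01]
 [-1.000e+00  1.100e-02 -1.000e-03  1.000e-02]
 [-0.000e+00 -1.470e-01 -9.890e-01  1.637e+00]
 [ 0.000e+00  0.000e+00  0.000e+00  1.000e+00]]
```

View pics/scene0.png

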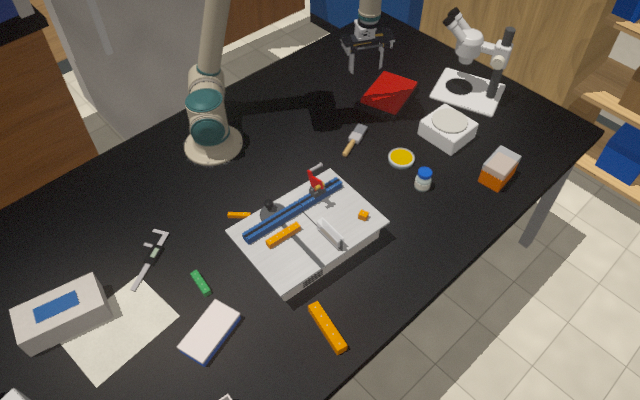

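View pics/top0.png

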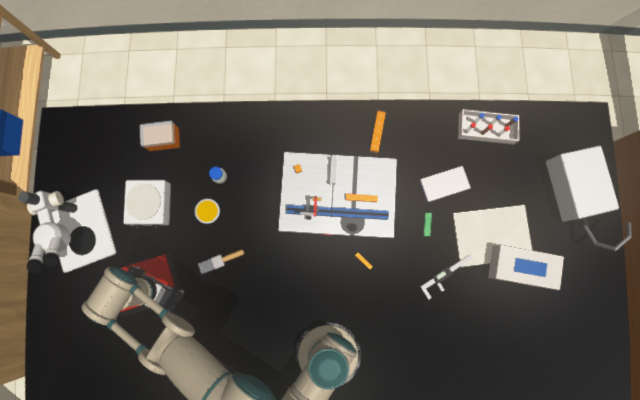

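The scene view shows the saw with the blue fence at (295,210), the red leaf partly raised at (316,180) and the bar at (283,235). In the top view the bar is at (362,198), the stop at (312,205) and the offcut at (297,168). Next I'll measure these in 3D.

```bash
cat >> h.py <<'E'
def seg(c,lo,hi):
    return cv2.inRange(cv2.cvtColor(c['image'],cv2.COLOR_RGB2HSV),np.array(lo),np.array(hi))>0
E
python3 - <<'E'
from h import *
for n,(u0,v0,u1,v1) in (('top',(270,140,405,245)),('scene',(215,150,395,300))):
    c=dict(np.load(f'pics/{n}0.npz')); W=cloud(c)
    box=np.zeros(W.shape[:2],bool); box[v0:v1,u0:u1]=1
    z=W[...,2]
    bedm=box&(abs(z-.095)<.006)&seg(c,(0,0,60),(180,60,255))
    print(n,'bedz',np.nanmedian(z[bedm]))
    for k,m in (('blue',seg(c,(100,110,40),(125,255,255))&(z>.10)&(z<.135)),('amber',seg(c,(10,120,80),(25,255,255))&(z>.09)&(z<.14)),('red',(seg(c,(0,140,60),(7,255,255))|seg(c,(172,140,60),(180,255,255)))&(z>.1))):
        m=m&box
        nl,lab,st,ce=cv2.connectedComponentsWithStats(m.astype(np.uint8))
        for i in range(1,nl):
            if st[i,4]<12: continue
            p=W[lab==i]; 
            q=p if k=='red' else p[abs(p[:,2]-np.percentile(p[:,2],85))<.006]
            r=cv2.minAreaRect(q[:,:2].astype(np.float32)*1000)
            print(k,st[i],'mean',q.mean(0).round(4),'rect mm',np.round(r[0],1),np.round(r[1],1),round(r[2],2),'z',np.percentile(q[:,2],[2,50,98]).round(4))
    # bed outline
    p=W[box&(abs(z-np.nanmedian(z[bedm]))<.006)]
    print('bed rect',cv2.minAreaRect(p[:,:2].astype(np.float32)*1000))
    im=c['image'][v0:v1,u0:u1,::-1]
    cv2.imwrite(f'pics/{n}0c.png',cv2.resize(im,None,fx=4.3 if n=='scene' else 5,fy=4.3 if n=='scene' else 5,interpolation=cv2.INTER_CUBIC)[:600,:800])
E
```

```text
top bedz 0.09507214117532026
blue [287 205  12   3  24] mean [0.5215 0.115  0.1233] rect mm [521.4 115.2] [37.8  6. ] 83.31 z [0.1195 0.1233 0.1286]
blue [333 209  55   4  78] mean [ 0.5048 -0.1239  0.1223] rect mm [ 505.7 -114.7] [177.2   6.3] 85.84 z [0.1185 0.1221 0.1287]
blue [287 210   7   3  17] mean [0.5042 0.1263 0.1233] rect mm [505.4 123.8] [20.4  7.4] 89.47 z [0.12   0.1234 0.1265]
blue [318 212  13   3  28] mean [0.4958 0.0098 0.1228] rect mm [497.    8.1] [40.9  6.8] 88.63 z [0.1192 0.1223 0.1272]
blue [332 213  56   6 139] mean [ 0.4874 -0.1104  0.1222] rect mm [ 487.1 -111.5] [185.4   8.3] 85.67 z [0.1189 0.1218 0.1276]
amber [294 165   8   8  45] mean [0.6558 0.0988 0.1176] rect mm [656.1  98.6] [24.2 18.9] 24.66 z [0.1134 0.1174 0.1244]
amber [346 194  31   8 191] mean [ 0.5501 -0.1204  0.1189] rect mm [ 550.8 -119.8] [104.   20.9] 85.68 z [0.1152 0.1188 0.124 ]
red [314 197   3  19  33] mean [0.5124 0.0379 0.2032] rect mm [511.4  37.1] [ 6.6 58.6] 88.96 z [0.1924 0.2043 0.2127]
bed rect ((567.8504638671875, -41.26792907714844), (401.8541259765625, 281.4052734375), 8
[... 190 characters left out ...]
 83] mean [0.5238 0.1029 0.1218] rect mm [523.5 103.7] [61.6 13.9] 85.48 z [0.1182 0.1218 0.1262]
blue [243 194  71  50 549] mean [ 0.5011 -0.0972  0.1215] rect mm [500.  -92.9] [241.8  34.4] 86.21 z [0.1179 0.1212 0.1264]
amber [358 209  11  12  90] mean [0.6588 0.0972 0.1169] rect mm [658.3  97.6] [25.9 26. ] 23.65 z [0.1136 0.1164 0.1214]
amber [266 222  35  27 364] mean [ 0.5539 -0.124   0.1171] rect mm [ 552.8 -122.5] [108.2  26.1] 85.73 z [0.1134 0.1169 0.1214]
red [307 170  17  19 125] mean [0.5122 0.0359 0.191 ] rect mm [514.1  38.3] [11.5 68.3] 85.55 z [0.1611 0.1928 0.2097]
bed rect ((567.8687133789062, -41.50382995605469), (404.3440856933594, 284.2652893066406), 86.02149200439453)
```

View pics/scene0c.png

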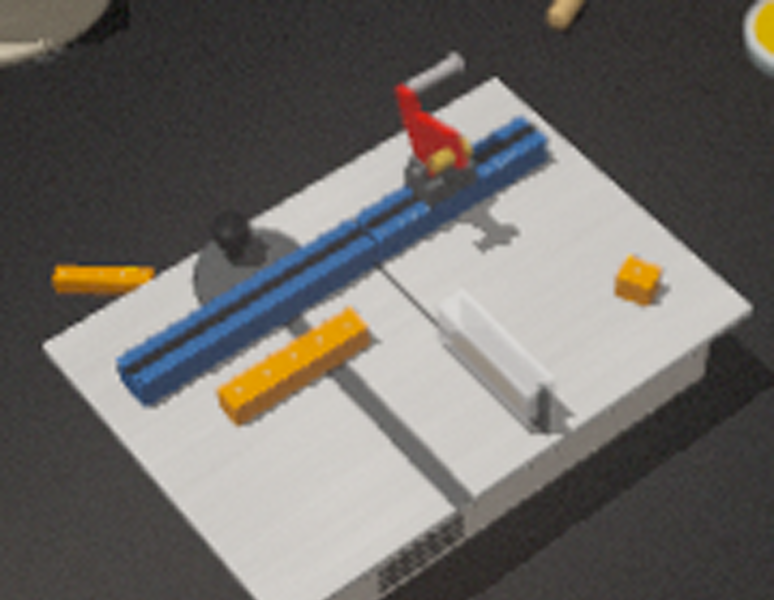

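View pics/top0c.png

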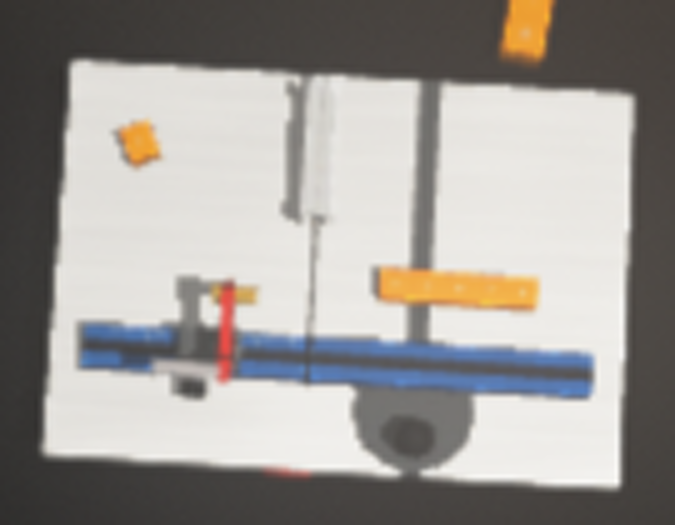

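The crops show the leaf standing about upright, with the steel thumb bar pointing to +y (scene crop (455,62)). The bar lies nearly parallel to the fence with its tip to the left, and the knob is at (232,230) in the same crop.

```bash
cat >> h.py <<'E'
O=np.array([.5693,-.0214]); YAW=-.0715
def saw(p): # world->saw
    p=np.atleast_2d(p); c,s=np.cos(YAW),np.sin(YAW); d=p[:,:2]-O
    return np.c_[d[:,0]*c+d[:,1]*s,-d[:,0]*s+d[:,1]*c,p[:,2]]
def world(q):
    q=np.asarray(q,float); c,s=np.cos(YAW),np.sin(YAW)
    return np.r_[O[0]+c*q[0]-s*q[1],O[1]+s*q[0]+c*q[1],q[2]]
def st():
    s=state(); p=saw(s['tcp_pos'])[0]*1000
    print('t %.2f tcp saw mm'%s['t'],p.round(1),'rpy',s['tool_rot'].round(3),'F',s['ft_force'].round(2),'M',s['moment'].round(2),'open %.4f'%s['opening'])
    return s
def go(q,yaw=YAW): # print tool-frame shift (full-scale units) and turn to saw target mm
    s=st(); Rm=R.from_euler('xyz',s['tool_rot']); Rt=R.from_euler('xyz',[np.pi,0,yaw])
    d=Rm.inv().apply(world(np.array(q)/1000)-s['tcp_pos'])/.05
    r=(Rm.inv()*Rt).as_rotvec()/.08
    print('shift FS',d.round(2),'turn FS',r.round(2))
E
python3 - <<'E'
from h import *
import bench; print([x for x in dir(bench) if not x.startswith('_')])
print(globals().get('tip_reach'))
for n in('top','scene'):
    c=dict(np.load(f'pics/{n}0.npz')); W=cloud(c); S=saw(W.reshape(-1,3)).reshape(W.shape)*1000
    red=seg(c,(0,110,50),(8,255,255))|seg(c,(170,110,50),(180,255,255))
    m=(abs(S[...,0]+65)<75)&(S[...,1]>15)&(S[...,1]<125)&(S[...,2]>160)
    a=S[m&red]; print(n,'red med',np.median(a,0).round(1),np.percentile(a,[5,95],0).round(1).tolist())
    t=S[m&~red]; t=t[t[:,1]>60]; print('thumb n',len(t),np.median(t,0).round(1),np.percentile(t,[5,95],0).round(1).tolist())
    cc=S[(abs(S[...,0]+65)<20)&(S[...,2]>132)&(S[...,2]<175)]; print('carr',np.percentile(cc,[2,50,98],0).round(1).tolist())
    b=S[(abs(S[...,0]+10)<25)&(abs(S[...,1]+100)<75)&(S[...,2]>111)&(S[...,2]<125)&seg(c,(8,90,80),(28,255,255))]
    print('bar',b.min(0).round(1),b.max(0).round(1),np.median(b,0).round(1),'slope',np.polyfit(b[:,1],b[:,0],1).round(3))
    k=S[(S[...,0]>-140)&(S[...,0]<-90)&(S[...,1]>-110)&(S[...,1]<-40)&(S[...,2]>125)]; print('knob',np.median(k,0).round(1))
    f=S[(abs(S[...,1]+130)<60)&(abs(S[...,2]-122)<6)&seg(c,(95,90,40),(130,255,255))]; print('fence x',np.percentile(f[:,0],[2,50,98]).round(1),np.polyfit(f[:,1],f[:,0],1))
go((-65,80,300))
E
```

```text
['Unreachable', 'close_job', 'read_camera', 'state', 'tip_reach']
0.008
top red med [-58.5  55.2 204.2] [[-88.0, 52.3, 194.7], [-35.7, 58.6, 212.4]]
thumb n 49 [-86.1  78.  209.3] [[-90.6, 62.2, 195.1], [-33.3, 99.5, 215.5]]
carr [[-83.4, -1064.8, 134.5], [-65.1, 52.7, 144.2], [-47.6, 87.7, 163.0]]
bar [ -22.1 -154.9  111. ] [ -0.4 -47.5 124.2] [ -11.3 -101.4  116.7] slope [ 4.00e-03 -1.08e+01]
knob [-117.1  -73.1  137.7]
fence x [-79.9 -71.8 -53.6] [ 1.47929385e-02 -6.57009385e+01]
scene red med [-64.7  52.4 194.1] [[-86.5, 50.4, 165.7], [-28.3, 58.0, 208.6]]
thumb n 57 [-84.   75.8 206.7] [[-90.4, 60.8, 190.7], [-27.8, 99.5, 211.9]]
carr [[-83.3, 45.5, 133.4], [-60.4, 86.6, 148.5], [-46.5, 1555.8, 173.9]]
bar [ -22.3 -156.2  111.2] [  3.9 -46.7 122.8] [  -7.7 -103.9  116.7] slope [-2.000e-03 -8.192e+00]
knob [-112.1  -77.7  136.1]
fence x [-79.6 -59.7 -48.5] [-5.49684825e-03 -6.29838370e+01]
t 0.10 tcp saw mm [-353.   512.9  212.7] rpy [-3.141e+00  2.000e-03  1.113e+00] F [0.31 0.42 0.88] M [0.01 0.03 0.01] open 0.0939
shift FS [-5.85  8.6  -1.74] turn FS [1.000e-02 2.000e-02 1.481e+01]
```

{"op": "jog_arm", "data": {"delta_pos": [[0, 0, -0.9], [0, 0, -0.9], [-0.4, 0.6, 0], [-0.49, 0.72, 0], [-0.49, 0.72, 0], [-0.49, 0.72, 0], [-0.49, 0.72, 0], [-0.49, 0.72, 0], [-0.49, 0.72, 0], [-0.49, 0.72, 0], [-0.49, 0.72, 0], [-0.49, 0.72, 0], [-0.4, 0.6, 0], [-0.4, 0.6, 0], [0, 0, 0]], "rot": [[0, 0, 0], [0, 0, 0], [0, 0, 0], [0, 0, 0], [0, 0, 0], [0, 0, 0], [0, 0, 0], [0, 0, 0], [0, 0, 0], [0, 0, 0], [0, 0, 0], [0, 0, 0], [0, 0, 0], [0, 0, 0], [0, 0, 0]], "jaw": [0, 0, 0, 0, 0, 0, 0, 0, 0, 0, 0, 0, 0, 0, 0], "force": 10}}

```text
t: 1.6
tcp_pos: [0.5088, 0.064, 0.2999]
tool_rot: [-3.138, 0.012, 1.118]
ft_force: [0.3, 0.4, -1.1]
opening: 0.0472
```

{"op": "jog_arm", "data": {"delta_pos": [[0, 0, 0], [0, 0, 0], [0, 0, 0], [0, 0, 0], [0, 0, 0], [0, 0, 0], [0, 0, 0], [0, 0, 0], [0, 0, 0], [0, 0, 0], [0, 0, 0], [0, 0, 0], [0, 0, 0], [0, 0, 0], [0, 0, 0], [0, 0, 0]], "rot": [[0, 0, 1], [0, 0, 1], [0, 0, 1], [0, 0, 1], [0, 0, 1], [0, 0, 1], [0, 0, 1], [0, 0, 1], [0, 0, 1], [0, 0, 1], [0, 0, 1], [0, 0, 1], [0, 0, 1], [0, 0, 1], [0, 0, 0.5], [0, 0, 0]], "jaw": [0, 0, 0, 0, 0, 0, 0, 0, 0, 0, 0, 0, 0, 0, 0, 0]}}

```text
t: 3.2
tcp_pos: [0.4982, 0.0742, 0.2936]
tool_rot: [3.138, 0.029, -0.086]
ft_force: [0.7, -0.1, 0.2]
opening: 0.0471
```

```bash
python3 -c "
from h import *
go((-85,81,260))"
```

```text
t 3.20 tcp saw mm [-77.8  90.2 293.6] rpy [ 3.138  0.029 -0.086] F [ 0.73 -0.06  0.25] M [-0.05  0.06  0.01] open 0.0471
shift FS [-0.12  0.18  0.68] turn FS [ 0.05  0.36 -0.18]
```

{"op": "jog_arm", "data": {"delta_pos": [[-0.12, 0.18, 0.4], [0, 0, 0.4], [0, 0, 0.2], [0, 0, 0]], "rot": [[0.05, 0.36, -0.18], [0, 0, 0], [0, 0, 0], [0, 0, 0]], "jaw": [0, 0, 0, 0]}}

```text
t: 3.6
tcp_pos: [0.4897, 0.0675, 0.2424]
tool_rot: [-3.14, -0.001, -0.065]
ft_force: [0.6, 0.1, 0.1]
opening: 0.047
```

```bash
python3 -c "
from h import *
go((-85,81,196))"
```

```text
t 3.60 tcp saw mm [-85.8  83.  242.4] rpy [-3.14e+00 -1.00e-03 -6.50e-02] F [0.6  0.14 0.14] M [-0.08  0.03  0.06] open 0.0470
shift FS [0.01 0.04 0.93] turn FS [-0.02 -0.01  0.08]
```

{"op": "jog_arm", "data": {"delta_pos": [[0.01, 0.04, 0.4], [0, 0, 0.3], [0, 0, 0.2], [0, 0, 0], [0, 0, 0], [0, 0, 0], [0, 0, 0], [0, 0, 0]], "rot": [[0, 0, 0.08], [0, 0, 0], [0, 0, 0], [0, 0, 0], [0, 0, 0], [0, 0, 0], [0, 0, 0], [0, 0, 0]], "jaw": [0, 0, 0, -0.4, -1, -1, -1, -1], "force": 8}}

```text
t: 4.4
tcp_pos: [0.493, 0.0669, 0.201]
tool_rot: [-3.139, -0.007, -0.069]
ft_force: [-2.3, -0.6, 1.6]
opening: 0.0103
```

```bash
python3 -c "
from h import *
go((-85,81,196))"
```

```text
t 4.40 tcp saw mm [-82.4  82.6 201. ] rpy [-3.139 -0.007 -0.069] F [-2.35 -0.57  1.61] M [-0.05  0.4  -0.02] open 0.0103
shift FS [-0.05  0.03  0.1 ] turn FS [-0.03 -0.08  0.04]
```

{"op": "jog_arm", "data": {"delta_pos": [[0.17, 0, -0.02], [0.18, 0, -0.01], [0.18, 0, 0.01], [0.175, 0, 0.04], [0.17, 0, 0.065], [0.155, 0, 0.09]], "rot": [[0, 0, 0], [0, 0, 0], [0, 0, 0], [0, 0, 0], [0, 0, 0], [0, 0, 0]], "jaw": [-1, -1, -1, -1, -1, -1]}}

```text
t: 5.0
tcp_pos: [0.5473, 0.0629, 0.1926]
tool_rot: [-3.14, -0.005, -0.069]
ft_force: [-2.9, -0.5, -0.8]
opening: 0.0103
```

```bash
python3 -c "
from h import *
go((-31,82.5,193))"
```

```text
t 5.00 tcp saw mm [-28.   82.6 192.6] rpy [-3.14  -0.005 -0.069] F [-2.86 -0.47 -0.81] M [-0.1   0.62 -0.02] open 0.0103
shift FS [-0.06  0.   -0.01] turn FS [-0.03 -0.06  0.04]
```

{"op": "jog_arm", "data": {"delta_pos": [[0.135, 0, 0.14], [0.11, 0, 0.15], [0.09, 0, 0.16], [0.065, 0, 0.17], [0.04, 0, 0.18], [0.01, 0, 0.18]], "rot": [[0, 0, 0], [0, 0, 0], [0, 0, 0], [0, 0, 0], [0, 0, 0], [0, 0, 0]], "jaw": [-1, -1, -1, -1, -1, -1]}}

```text
t: 5.6
tcp_pos: [0.5689, 0.0616, 0.1392]
tool_rot: [-3.139, 0.004, -0.069]
ft_force: [-5.3, 0.1, 11.9]
opening: 0.01
```

```bash
python3 -c "
from h import *
go((-5,82.5,143))"
```

```text
t 5.60 tcp saw mm [ -6.3  82.8 139.2] rpy [-3.139  0.004 -0.069] F [-5.33  0.09 11.93] M [ 0.1   1.19 -0.  ] open 0.0100
shift FS [ 0.03  0.01 -0.08] turn FS [-0.03  0.05  0.04]
```

{"op": "jog_arm", "data": {"delta_pos": [[0, 0, 0.04], [0, 0, 0.04], [0, 0, 0.02], [0, 0, 0], [0, 0, 0], [0, 0, 0], [0, 0, -0.4], [0, 0, -0.6], [0, 0, -0.8], [0, 0, -0.8], [0, 0, 0]], "rot": [[0, 0, 0], [0, 0, 0], [0, 0, 0], [0, 0, 0], [0, 0, 0], [0, 0, 0], [0, 0, 0], [0, 0, 0], [0, 0, 0], [0, 0, 0], [0, 0, 0]], "jaw": [-1, -1, -1, -0.2, -0.2, -0.2, -0.2, -0.2, -0.2, -0.2, -0.2]}}

```text
t: 6.7
tcp_pos: [0.5739, 0.0613, 0.2683]
tool_rot: [-3.139, -0.008, -0.068]
ft_force: [0.6, 0.1, 1.1]
opening: 0.038
```

Run:
```python
from h import *
st()
c=snap('scene','s1'); W=cloud(c)
S=saw(W.reshape(-1,3)).reshape(W.shape)*1000
red=seg(c,(0,110,50),(8,255,255))|seg(c,(170,110,50),(180,255,255))
m=(S[...,0]>-90)&(S[...,0]<20)&(abs(S[...,1]-60)<50)&(S[...,2]>97)
a=S[m&red]; print(np.percentile(a,[5,50,95],0).round(1))
t=S[m&(S[...,1]>62)&(S[...,2]>130)&(S[...,0]>-40)]; print('thumb',np.percentile(t,[5,50,95],0).round(1) if len(t) else 0)
im=c['image'][130:260,240:380,::-1]
cv2.imwrite('pics/s1c.png',cv2.resize(im,None,fx=4.5,fy=4.5,interpolation=cv2.INTER_CUBIC))
go((20,-100,200),YAW)
```

```text
t 6.70 tcp saw mm [ -1.4  82.8 268.3] rpy [-3.139 -0.008 -0.068] F [0.55 0.13 1.09] M [-0.04  0.03  0.03] open 0.0380
[[-62.3  50.6 107.6]
 [-32.1  52.9 148.4]
 [ -8.3  59.6 158.8]]
thumb [[-27.3  62.8 155.7]
 [  1.1  80.6 416.3]
 [ 18.8 105.6 689.9]]
t 6.75 tcp saw mm [ -2.8  82.7 265.4] rpy [-3.139e+00 -3.000e-03 -6.800e-02] F [-0.56  0.5  -0.81] M [-0.04  0.05 -0.06] open 0.0375
shift FS [0.44 3.66 1.3 ] turn FS [-0.03 -0.04  0.04]
```

View pics/s1c.png

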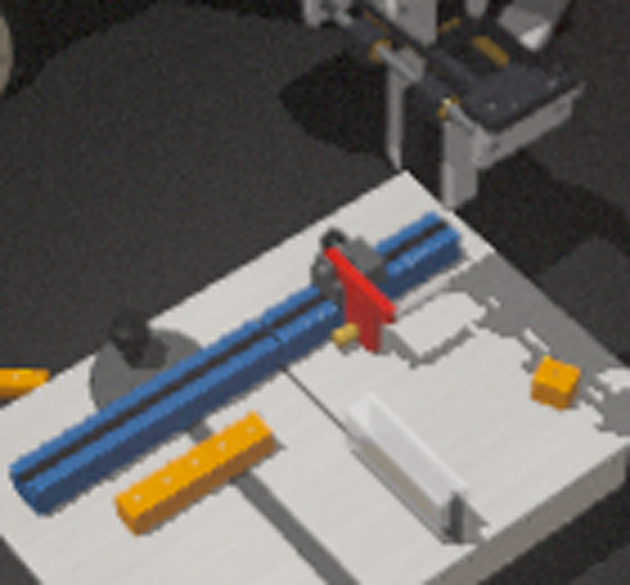

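The crop shows the red leaf lying down, with its nose in front of the fence and the brass screw at (345,333). The bar is still in place at (195,470). Next I'll turn the gripper so the jaws lie along the fence and push the bar sideways with both fingers.

{"op": "jog_arm", "data": {"delta_pos": [[0.1, 0.74, 0.1], [0.1, 0.74, 0.1], [0.1, 0.74, 0.1], [0.1, 0.74, 0.1], [0.1, 0.7, 0.1], [0, 0, 0]], "rot": [[0, 0, -0.9], [0, 0, 0], [0, 0, 0], [0, 0, 0], [0, 0, 0], [0, 0, 0]], "jaw": [0.25, 0.25, 0.25, 0.25, 0.25, 0.25]}}

```text
t: 7.35
tcp_pos: [0.5953, -0.1258, 0.2282]
tool_rot: [-3.136, 0.006, 0.012]
ft_force: [-0.7, 0.3, -0.4]
opening: 0.059
```

{"op": "jog_arm", "data": {"delta_pos": [[0, 0, 0], [0, 0, 0], [0, 0, 0], [0, 0, 0], [0, 0, 0], [0, 0, 0], [0, 0, 0], [0, 0, 0], [0, 0, 0], [0, 0, 0], [0, 0, 0], [0, 0, 0], [0, 0, 0], [0, 0, 0], [0, 0, 0], [0, 0, 0], [0, 0, 0], [0, 0, 0], [0, 0, 0], [0, 0, 0]], "rot": [[0, 0, -1], [0, 0, -1], [0, 0, -1], [0, 0, -1], [0, 0, -1], [0, 0, -1], [0, 0, -1], [0, 0, -1], [0, 0, -1], [0, 0, -1], [0, 0, -1], [0, 0, -1], [0, 0, -1], [0, 0, -1], [0, 0, -1], [0, 0, -1], [0, 0, -1], [0, 0, -1], [0, 0, -0.7], [0, 0, 0]], "jaw": [0.25, 0.25, 0.25, 0.25, 0.25, 0.25, 0.25, 0.25, 0.25, 0.25, 0.25, 0.25, 0.25, 0.25, 0.25, 0.25, 0.25, 0.25, 0.25, 0.25]}}

```text
t: 9.35
tcp_pos: [0.5819, -0.103, 0.1945]
tool_rot: [-3.091, -0.034, 1.577]
ft_force: [-0.1, -0.5, -0.8]
opening: 0.0585
```

```bash
python3 -c "
from h import *
go((21,-101,150),YAW+np.pi/2)"
```

```text
t 9.35 tcp saw mm [ 18.4 -80.5 194.5] rpy [-3.091 -0.034  1.577] F [-0.09 -0.46 -0.76] M [ 0.05 -0.02 -0.06] open 0.0585
shift FS [-0.44  0.06  0.87] turn FS [-0.65 -0.4   0.99]
```

{"op": "jog_arm", "data": {"delta_pos": [[-0.22, 0.03, 0.3], [-0.22, 0.03, 0.3], [0, 0, 0]], "rot": [[-0.4, -0.2, 0.5], [-0.25, -0.2, 0.5], [0, 0, 0]], "jaw": [0.25, 0.25, 0.25]}}

```text
t: 9.65
tcp_pos: [0.5827, -0.1219, 0.1605]
tool_rot: [-3.14, -0.002, 1.494]
ft_force: [0.1, 0.3, -0.8]
opening: 0.0586
```

```bash
python3 -c "
from h import *
go((21,-101,109),YAW+np.pi/2)"
```

```text
t 9.65 tcp saw mm [ 20.6 -99.3 160.5] rpy [-3.140e+00 -2.000e-03  1.494e+00] F [ 0.1   0.33 -0.79] M [-0.01  0.02  0.05] open 0.0586
shift FS [-0.04  0.01  1.03] turn FS [-0.02 -0.02 -0.07]
```

{"op": "jog_arm", "data": {"delta_pos": [[-0.04, 0.01, 0.4], [0, 0, 0.4], [0, 0, 0.17], [0, 0, 0]], "rot": [[-0.02, -0.02, -0.07], [0, 0, 0], [0, 0, 0], [0, 0, 0]], "jaw": [0.25, 0.25, 0.25, 0.25]}}

```text
t: 10.05
tcp_pos: [0.5836, -0.1213, 0.1112]
tool_rot: [-3.141, -0.003, 1.5]
ft_force: [0.3, -0.2, -0.3]
opening: 0.0587
```

```bash
python3 -c "
from h import *
go((-19,-101,110),YAW+np.pi/2)"
```

```text
t 10.05 tcp saw mm [ 21.4 -98.6 111.2] rpy [-3.141e+00 -3.000e-03  1.500e+00] F [ 0.26 -0.17 -0.26] M [-0.02  0.02 -0.01] open 0.0587
shift FS [-0.05 -0.81  0.02] turn FS [-0.   -0.04  0.  ]
```

{"op": "jog_arm", "data": {"delta_pos": [[-0.03, -0.1, 0.01], [-0.02, -0.1, 0], [0, -0.1, 0], [0, -0.1, 0], [0, -0.1, 0], [0, -0.1, 0], [0, -0.08, 0]], "rot": [[0, -0.04, 0], [0, 0, 0], [0, 0, 0], [0, 0, 0], [0, 0, 0], [0, 0, 0], [0, 0, 0]], "jaw": [0.25, 0.25, 0.25, 0.25, 0.25, 0.25, 0.25]}}

```text
t: 10.75
tcp_pos: [0.5496, -0.1216, 0.1145]
tool_rot: [3.135, 0.002, 1.5]
ft_force: [-0.0, -0.0, -0.8]
opening: 0.0591
```

```bash
python3 -c "
from h import *
go((-19,-101,110),YAW+np.pi/2)"
```

```text
t 10.75 tcp saw mm [ -12.5 -101.4  114.5] rpy [3.135e+00 2.000e-03 1.500e+00] F [-0.02 -0.02 -0.84] M [ 0.04 -0.08 -0.04] open 0.0591
shift FS [ 0.01 -0.13  0.09] turn FS [0.09 0.02 0.01]
```

{"op": "jog_arm", "data": {"delta_pos": [[0, -0.05, 0.05], [0, -0.05, 0.03], [0, -0.05, 0], [0, -0.05, 0], [0, -0.05, 0]], "rot": [[0.09, 0.02, 0], [0, 0, 0], [0, 0, 0], [0, 0, 0], [0, 0, 0]], "jaw": [0.25, 0.25, 0.25, 0.25, 0.25]}}

```text
t: 11.25
tcp_pos: [0.5422, -0.1214, 0.1115]
tool_rot: [3.129, 0.001, 1.499]
ft_force: [5.5, 1.6, -3.4]
opening: 0.0588
```

```bash
python3 -c "
from h import *
go((-19,-101,110),YAW+np.pi/2)"
```

```text
t 11.25 tcp saw mm [ -19.9 -101.7  111.5] rpy [3.129e+00 1.000e-03 1.499e+00] F [ 5.54  1.65 -3.44] M [ 0.11 -1.14  0.09] open 0.0588
shift FS [0.01 0.02 0.03] turn FS [ 0.16  0.01 -0.01]
```

{"op": "jog_arm", "data": {"delta_pos": [[0, 0.1, -0.05], [0, 0.3, -0.3], [0, 0, -0.5], [-0.6, -0.1, 0], [-0.6, -0.2, 0], [-0.5, -0.2, 0], [-0.1, -0.2, 0], [0, 0, 0]], "rot": [[0, 0, 0], [0.16, 0, 0], [0, 0, 0], [0, 0, 0], [0, 0, 0], [0, 0, 0], [0, 0, 0], [0, 0, 0]], "jaw": [0.25, 0.25, -1, -1, -1, -1, -1, -1], "force": 20}}

```text
t: 12.05
tcp_pos: [0.5161, -0.2106, 0.1546]
tool_rot: [-3.127, -0.002, 1.502]
ft_force: [-0.2, 0.2, -0.3]
opening: 0.0145
```

Run:
```python
from h import *
go((-38,-185,110),YAW+np.pi/2)
c=snap('scene','s2'); W=cloud(c); S=saw(W.reshape(-1,3)).reshape(W.shape)*1000
b=S[(abs(S[...,0]+35)<25)&(abs(S[...,1]+100)<75)&(S[...,2]>111)&(S[...,2]<125)&seg(c,(8,90,80),(28,255,255))]
print('bar',b.min(0).round(1),b.max(0).round(1),np.median(b,0).round(1),'slope',np.polyfit(b[:,1],b[:,0],1).round(3))
im=c['image'][160:280,225:365,::-1]
cv2.imwrite('pics/s2c.png',cv2.resize(im,None,fx=5,fy=5,interpolation=cv2.INTER_CUBIC))
```

```text
t 12.05 tcp saw mm [ -39.6 -192.5  154.6] rpy [-3.127e+00 -2.000e-03  1.502e+00] F [-0.2   0.24 -0.26] M [ 0.02 -0.01 -0.  ] open 0.0145
shift FS [0.15 0.05 0.89] turn FS [-0.19 -0.03  0.03]
bar [ -52.1 -156.7  111. ] [-24.1 -45.4 123.7] [ -37.  -103.2  116.8] slope [-3.0000e-03 -3.7664e+01]
```

View pics/s2c.png

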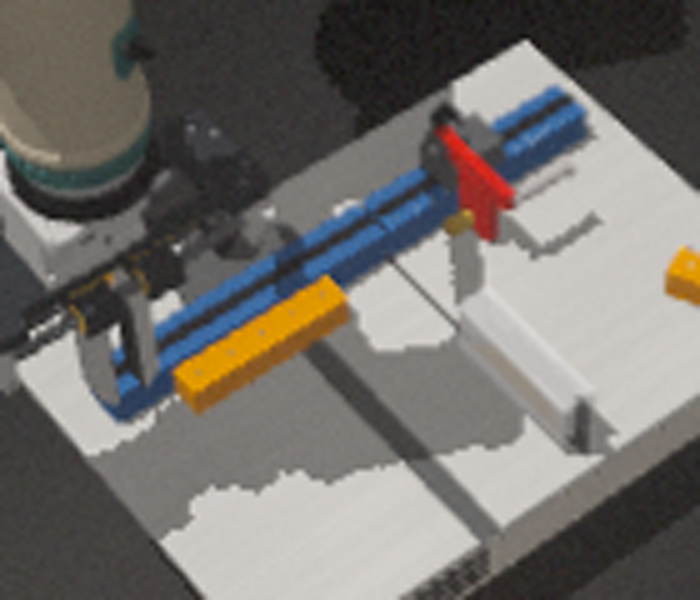

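The bar now lies along the fence, from crop (190,385) to (335,300), with the fingers behind its tail. I'll descend and push.

{"op": "jog_arm", "data": {"delta_pos": [[0.1, 0.05, 0.3], [0.05, 0, 0.35], [0, 0, 0.2], [0, 0, 0]], "rot": [[-0.19, -0.03, 0], [0, 0, 0], [0, 0, 0], [0, 0, 0]], "jaw": [-1, -1, -1, -1]}}

```text
t: 12.5
tcp_pos: [0.5214, -0.1987, 0.1114]
tool_rot: [3.139, -0.002, 1.505]
ft_force: [-0.1, -0.3, 0.1]
opening: 0.0007
```

```bash
python3 -c "
from h import *
go((-38,-82,110),YAW+np.pi/2)"
```

```text
t 12.50 tcp saw mm [ -35.1 -180.2  111.4] rpy [ 3.139e+00 -2.000e-03  1.505e+00] F [-0.07 -0.27  0.15] M [ 0.01  0.02 -0.  ] open 0.0007
shift FS [ 1.96 -0.05  0.03] turn FS [ 0.04 -0.02  0.07]
```

{"op": "jog_arm", "data": {"delta_pos": [[0.1, -0.03, 0.02], [0.1, -0.03, 0], [0.1, 0, 0], [0.1, 0, 0], [0.1, 0, 0], [0.1, 0, 0], [0.1, 0, 0], [0.1, 0, 0]], "rot": [[0, 0, 0.07], [0, 0, 0], [0, 0, 0], [0, 0, 0], [0, 0, 0], [0, 0, 0], [0, 0, 0], [0, 0, 0]], "jaw": [-1, -1, -1, -1, -1, -1, -1, -1]}}

```text
t: 13.3
tcp_pos: [0.5231, -0.1555, 0.1128]
tool_rot: [3.135, 0.0, 1.5]
ft_force: [-0.0, -0.1, 0.0]
opening: 0.0003
```

```bash
python3 -c "
from h import *
go((-38,-82,110),YAW+np.pi/2)"
```

```text
t 13.30 tcp saw mm [ -36.5 -137.1  112.8] rpy [3.135 0.    1.5  ] F [-0.   -0.11  0.  ] M [-0.07  0.05  0.07] open 0.0003
shift FS [ 1.1  -0.03  0.06] turn FS [0.09 0.   0.01]
```

{"op": "jog_arm", "data": {"delta_pos": [[0.1, -0.02, 0.03], [0.1, -0.01, 0.02], [0.1, 0, 0], [0.1, 0, 0], [0.1, 0, 0], [0.06, 0, 0], [0.05, 0, 0]], "rot": [[0.09, 0, 0], [0, 0, 0], [0, 0, 0], [0, 0, 0], [0, 0, 0], [0, 0, 0], [0, 0, 0]], "jaw": [-1, -1, -1, -1, -1, -1, -1]}}

```text
t: 14.0
tcp_pos: [0.5243, -0.1225, 0.1105]
tool_rot: [3.141, 0.002, 1.501]
ft_force: [1.2, -1.3, 0.5]
opening: 0.0003
```

Run:
```python
from h import *
go((-38,-82,110),YAW+np.pi/2)
c=snap('scene','s3'); W=cloud(c); S=saw(W.reshape(-1,3)).reshape(W.shape)*1000
b=S[(abs(S[...,0]+35)<25)&(abs(S[...,1]+50)<95)&(S[...,2]>111)&(S[...,2]<125)&seg(c,(8,90,80),(28,255,255))]
print('bar',b.min(0).round(1),b.max(0).round(1),np.median(b,0).round(1),'slope',np.polyfit(b[:,1],b[:,0],1).round(3))
im=c['image'][160:270,245:365,::-1]
cv2.imwrite('pics/s3c.png',cv2.resize(im,None,fx=5,fy=5,interpolation=cv2.INTER_CUBIC))
```

```text
t 14.00 tcp saw mm [ -37.6 -104.1  110.5] rpy [3.141e+00 2.000e-03 1.501e+00] F [ 1.22 -1.27  0.48] M [-0.1   0.01 -0.04] open 0.0003
shift FS [ 0.44 -0.01  0.01] turn FS [0.   0.02 0.02]
bar [-53.8 -92.8 111. ] [-23.7  43.3 123.5] [-36.1 -31.8 116.2] slope [-1.2000e-02 -3.7153e+01]
```

View pics/s3c.png

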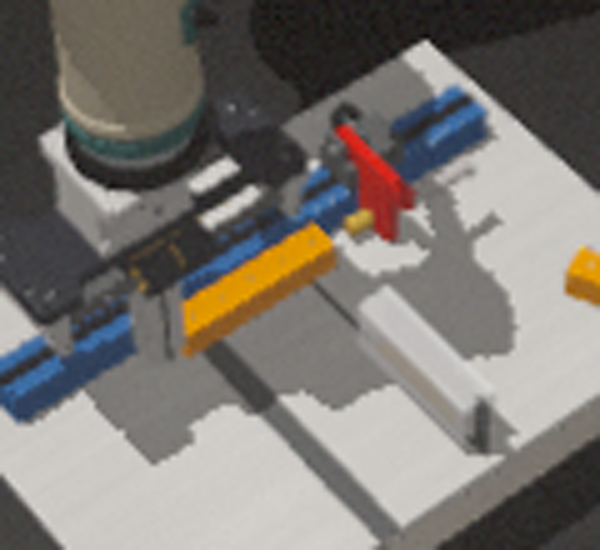

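The bar's tip at crop (335,245) is now close to the screw nose at (347,225), about 12–15 mm short. I'll continue in small steps.

{"op": "jog_arm", "data": {"delta_pos": [[0.05, 0, 0.01], [0.05, 0, 0], [0.04, 0, 0], [0.04, 0, 0]], "rot": [[0, 0, 0], [0, 0, 0], [0, 0, 0], [0, 0, 0]], "jaw": [-1, -1, -1, -1]}}

```text
t: 14.45
tcp_pos: [0.525, -0.1129, 0.1099]
tool_rot: [3.141, 0.001, 1.5]
ft_force: [-0.4, -0.8, 0.6]
opening: 0.0005
```

{"op": "jog_arm", "data": {"delta_pos": [[0.035, 0, 0], [0.035, 0, 0]], "rot": [[0, 0, 0], [0, 0, 0]], "jaw": [-1, -1]}}

```text
t: 14.65
tcp_pos: [0.5253, -0.1092, 0.1099]
tool_rot: [3.141, 0.002, 1.5]
ft_force: [-0.1, -1.0, 0.4]
opening: 0.0003
```

```bash
python3 -c "
from h import *
go((-38,-82,110),YAW+np.pi/2)"
```

```text
t 14.65 tcp saw mm [-37.6 -90.7 109.9] rpy [3.141e+00 2.000e-03 1.500e+00] F [-0.1  -0.99  0.42] M [-0.15 -0.04 -0.04] open 0.0003
shift FS [ 0.17 -0.01 -0.  ] turn FS [0.   0.02 0.01]
```

{"op": "jog_arm", "data": {"delta_pos": [[0.03, 0, 0], [0.03, 0, 0]], "rot": [[0, 0, 0], [0, 0, 0]], "jaw": [-1, -1]}}

```text
t: 14.85
tcp_pos: [0.5255, -0.106, 0.1099]
tool_rot: [3.141, 0.002, 1.5]
ft_force: [0.1, -0.6, 0.6]
opening: 0.0
```

{"op": "jog_arm", "data": {"delta_pos": [[0.03, 0, 0], [0.03, 0, 0]], "rot": [[0, 0, 0], [0, 0, 0]], "jaw": [-1, -1]}}

```text
t: 15.05
tcp_pos: [0.5259, -0.1041, 0.11]
tool_rot: [3.141, 0.004, 1.501]
ft_force: [0.2, -7.6, -0.1]
opening: 0.0002
```

{"op": "jog_arm", "data": {"delta_pos": [[0.03, 0, 0], [0.03, 0, 0]], "rot": [[0, 0, 0], [0, 0, 0]], "jaw": [-1, -1]}}

```text
t: 15.25
tcp_pos: [0.5263, -0.1041, 0.1101]
tool_rot: [3.14, 0.011, 1.503]
ft_force: [-0.2, -4.9, -0.8]
opening: 0.0002
```

{"op": "jog_arm", "data": {"delta_pos": [[0.025, 0, 0], [0.025, 0, 0], [0.025, 0, 0], [0.025, 0, 0], [0.025, 0, 0]], "rot": [[0, 0, 0], [0, -0.05, 0], [0, 0, 0], [0, 0, 0], [0, 0, 0]], "jaw": [-1, -1, -1, -1, -1]}}

```text
t: 15.75
tcp_pos: [0.5269, -0.1042, 0.1104]
tool_rot: [3.139, 0.028, 1.505]
ft_force: [0.3, -5.9, -0.2]
opening: 0.0002
```

Run:
```python
from h import *
go((-38,-82,110),YAW+np.pi/2)
c=snap('scene','s4'); W=cloud(c); S=saw(W.reshape(-1,3)).reshape(W.shape)*1000
b=S[(abs(S[...,0]+35)<25)&(abs(S[...,1]+30)<70)&(S[...,2]>111)&(S[...,2]<125)&seg(c,(8,90,80),(28,255,255))]
print('bar',b.min(0).round(1),b.max(0).round(1),np.median(b,0).round(1),'slope',np.polyfit(b[:,1],b[:,0],1).round(3))
im=c['image'][160:260,255:355,::-1]
cv2.imwrite('pics/s4c.png',cv2.resize(im,None,fx=6,fy=6,interpolation=cv2.INTER_CUBIC))
```

```text
t 15.75 tcp saw mm [-36.3 -85.7 110.4] rpy [3.139 0.028 1.505] F [ 0.33 -5.91 -0.16] M [-1.04  0.1   0.  ] open 0.0002
shift FS [ 0.07 -0.03  0.01] turn FS [0.03 0.35 0.08]
bar [-53.3 -74.1 111.1] [-21.8  37.5 124.9] [-36.6 -15.7 117. ] slope [ -0.037 -36.846]
```

View pics/s4c.png

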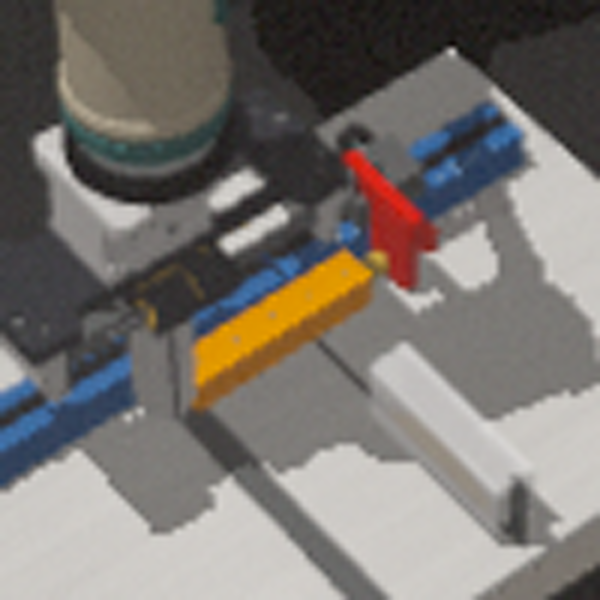

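The bar touches the screw at crop (372,265), but its tail seems to have swung out a little (slope -0.037). I'll back off, press it flush from the side again, then re-press on the tail from nearer the fence.

{"op": "jog_arm", "data": {"delta_pos": [[-0.1, 0, 0], [-0.1, 0, 0], [0, 0, -0.4], [0, 0, -0.5], [0.4, 0.2, 0], [0.4, 0.3, 0], [0.4, 0.2, 0], [0.3, 0, 0], [0, 0, 0]], "rot": [[0, 0.2, 0], [0, 0.15, 0], [0, 0, 0], [0, 0, 0], [0, 0, 0], [0, 0, 0], [0, 0, 0], [0, 0, 0], [0, 0, 0]], "jaw": [-1, -1, -1, -1, 0.25, 0.25, 0.25, 0.25, 0.25]}}

```text
t: 16.7
tcp_pos: [0.5658, -0.0365, 0.1569]
tool_rot: [-3.139, -0.02, 1.498]
ft_force: [-0.2, -0.7, -0.3]
opening: 0.0375
```

Run:
```python
from h import *
go((-4,-22,110),YAW+np.pi/2)
```

```text
t 16.70 tcp saw mm [ -2.4 -15.3 156.9] rpy [-3.139 -0.02   1.498] F [-0.18 -0.71 -0.32] M [-0.03  0.03 -0.  ] open 0.0375
shift FS [-0.15 -0.03  0.94] turn FS [-0.03 -0.25 -0.02]
```

{"op": "jog_arm", "data": {"delta_pos": [[-0.13, -0.02, 0.35], [0, 0, 0.35], [0, 0, 0.2], [0, 0, 0]], "rot": [[-0.03, -0.25, 0], [0, 0, 0], [0, 0, 0], [0, 0, 0]], "jaw": [0.25, 0.25, 0.25, 0.25]}}

```text
t: 17.1
tcp_pos: [0.5621, -0.0438, 0.1105]
tool_rot: [-3.14, -0.0, 1.498]
ft_force: [-0.6, 0.8, 0.8]
opening: 0.0588
```

{"op": "jog_arm", "data": {"delta_pos": [[0, -0.08, 0], [0, -0.08, 0], [0, -0.06, 0], [0, -0.05, 0], [0, -0.05, 0]], "rot": [[0, 0, 0], [0, 0, 0], [0, 0, 0], [0, 0, 0], [0, 0, 0]], "jaw": [0.25, 0.25, 0.25, 0.25, 0.25]}}

```text
t: 17.6
tcp_pos: [0.5478, -0.0439, 0.113]
tool_rot: [3.135, 0.0, 1.497]
ft_force: [6.3, 0.1, -2.8]
opening: 0.0588
```

Run:
```python
from h import *
go((-20,-22,110),YAW+np.pi/2)
```

```text
t 17.60 tcp saw mm [-19.8 -23.9 113. ] rpy [3.135 0.    1.497] F [ 6.33  0.13 -2.77] M [ 0.11 -1.26  0.17] open 0.0588
shift FS [ 0.04 -0.    0.06] turn FS [ 0.08  0.   -0.03]
```

{"op": "jog_arm", "data": {"delta_pos": [[0, -0.05, 0], [0, 0.1, -0.05], [0, 0.3, -0.3], [0, 0, -0.5], [-0.5, 0, 0], [-0.5, -0.2, 0], [-0.5, -0.35, 0], [-0.1, -0.2, 0], [0, 0, 0], [0, 0, 0]], "rot": [[0.08, 0, 0], [0, 0, 0], [0, 0, 0], [0, 0, 0], [0, 0, 0], [0, 0, 0], [0, 0, 0], [0, 0, 0], [0, 0, 0], [0, 0, 0]], "jaw": [0.25, 0.25, 0.25, -1, -1, -1, -1, -1, -1, -1]}}

```text
t: 18.6
tcp_pos: [0.5235, -0.1232, 0.1602]
tool_rot: [3.138, -0.0, 1.499]
ft_force: [0.1, -0.1, 0.1]
opening: 0.0063
```

Run:
```python
from h import *
go((-40,-98,110),YAW+np.pi/2)
c=snap('scene','s5'); W=cloud(c); S=saw(W.reshape(-1,3)).reshape(W.shape)*1000
b=S[(abs(S[...,0]+35)<25)&(abs(S[...,1]+30)<70)&(S[...,2]>111)&(S[...,2]<125)&seg(c,(8,90,80),(28,255,255))]
print('bar',b.min(0).round(1),b.max(0).round(1),np.median(b,0).round(1),'slope',np.polyfit(b[:,1],b[:,0],1).round(3))
```

```text
t 18.60 tcp saw mm [ -38.4 -104.9  160.2] rpy [ 3.138 -0.     1.499] F [ 0.07 -0.14  0.08] M [ 0.01 -0.03 -0.03] open 0.0063
shift FS [ 0.14 -0.04  1.  ] turn FS [ 0.04 -0.   -0.  ]
bar [-52.8 -74.2 111.2] [-21.7  36.7 124.2] [-36.1 -20.3 116.7] slope [ 9.000e-03 -3.602e+01]
```

{"op": "jog_arm", "data": {"delta_pos": [[0.08, -0.04, 0.4], [0, 0, 0.4], [0, 0, 0.16], [0, 0, 0]], "rot": [[0.04, 0, 0], [0, 0, 0], [0, 0, 0], [0, 0, 0]], "jaw": [-1, -1, -1, -1]}}

```text
t: 19.05
tcp_pos: [0.5253, -0.1158, 0.1117]
tool_rot: [3.138, -0.001, 1.503]
ft_force: [0.7, -0.1, 0.0]
opening: 0.0006
```

Run:
```python
from h import *
go((-40,-88,110),YAW+np.pi/2)
```

```text
t 19.05 tcp saw mm [-37.2 -97.3 111.7] rpy [ 3.138e+00 -1.000e-03  1.503e+00] F [ 0.67 -0.07  0.01] M [ 0.02  0.02 -0.01] open 0.0006
shift FS [ 0.19 -0.06  0.03] turn FS [ 0.05 -0.01  0.05]
```

{"op": "jog_arm", "data": {"delta_pos": [[0.04, -0.04, 0.03], [0.04, -0.03, 0], [0.03, -0.01, 0]], "rot": [[0.05, 0, 0.05], [0, 0, 0], [0, 0, 0]], "jaw": [-1, -1, -1]}}

```text
t: 19.35
tcp_pos: [0.523, -0.1093, 0.1114]
tool_rot: [3.14, -0.001, 1.5]
ft_force: [0.0, 0.1, -0.4]
opening: 0.0004
```

Run:
```python
from h import *
go((-40,-88,110),YAW+np.pi/2)
```

```text
t 19.35 tcp saw mm [-39.9 -90.9 111.4] rpy [ 3.14e+00 -1.00e-03  1.50e+00] F [ 0.02  0.13 -0.44] M [-0.01 -0.03  0.03] open 0.0004
shift FS [ 0.06 -0.    0.03] turn FS [ 0.02 -0.01  0.01]
```

{"op": "jog_arm", "data": {"delta_pos": [[0.03, -0.005, 0], [0.03, -0.005, 0], [0.03, -0.005, 0], [0.03, -0.005, 0]], "rot": [[0, 0, 0], [0, 0, 0], [0, 0, 0], [0, 0.03, 0]], "jaw": [-1, -1, -1, -1]}}

```text
t: 19.75
tcp_pos: [0.5234, -0.1039, 0.113]
tool_rot: [3.137, -0.0, 1.501]
ft_force: [0.4, -4.3, 0.4]
opening: 0.0003
```

{"op": "jog_arm", "data": {"delta_pos": [[0.025, -0.005, 0], [0.025, -0.005, 0], [0.025, -0.005, 0]], "rot": [[0, 0.04, 0], [0, 0.04, 0], [0, 0.04, 0]], "jaw": [-1, -1, -1]}}

```text
t: 20.05
tcp_pos: [0.5236, -0.1038, 0.1136]
tool_rot: [3.135, -0.003, 1.502]
ft_force: [0.2, -5.5, 0.5]
opening: 0.0004
```

Run:
```python
from h import *
go((-40,-86,110),YAW+np.pi/2)
```

```text
t 20.05 tcp saw mm [-39.7 -85.4 113.6] rpy [ 3.135e+00 -3.000e-03  1.502e+00] F [ 0.19 -5.48  0.51] M [-1.    0.05 -0.05] open 0.0004
shift FS [-0.01 -0.01  0.07] turn FS [ 0.09 -0.04  0.04]
```

Steady contact at about 5 N. I'll hold it for another second.

{"op": "jog_arm", "data": {"delta_pos": [[0.025, -0.005, 0.01], [0.025, -0.005, 0.01], [0.025, -0.005, 0.01], [0.025, -0.005, 0.01], [0.025, -0.003, 0.01], [0.025, -0.003, 0.01], [0.025, -0.003, 0.01], [0.025, -0.003, 0]], "rot": [[0.03, 0.02, 0.01], [0.03, 0.02, 0.01], [0.02, 0.03, 0.01], [0, 0.03, 0], [0, 0.03, 0], [0, 0.03, 0], [0, 0.03, 0], [0, 0.03, 0]], "jaw": [-1, -1, -1, -1, -1, -1, -1, -1]}}

```text
t: 20.85
tcp_pos: [0.5238, -0.1038, 0.113]
tool_rot: [3.137, -0.004, 1.502]
ft_force: [-0.9, -4.7, -0.4]
opening: 0.0004
```

Run:
```python
from h import *
go((-40,-86,110),YAW+np.pi/2)
for n in('scene','top'):
    c=snap(n,n+'6'); W=cloud(c); S=saw(W.reshape(-1,3)).reshape(W.shape)*1000
    b=S[(abs(S[...,0]+35)<25)&(abs(S[...,1]+30)<70)&(S[...,2]>111)&(S[...,2]<125)&seg(c,(8,90,80),(28,255,255))]
    if len(b)>9: print(n,'bar',b.min(0).round(1),b.max(0).round(1),np.median(b,0).round(1),'slope',np.polyfit(b[:,1],b[:,0],1).round(3))
    if n=='scene':
        im=c['image'][170:240,275:355,::-1]
        cv2.imwrite('pics/s6c.png',cv2.resize(im,None,fx=8,fy=8,interpolation=cv2.INTER_CUBIC))
```

```text
t 20.85 tcp saw mm [-39.5 -85.5 113. ] rpy [ 3.137 -0.004  1.502] F [-0.91 -4.67 -0.42] M [-0.91  0.08 -0.05] open 0.0004
shift FS [-0.01 -0.01  0.06] turn FS [ 0.06 -0.05  0.03]
scene bar [-50.9 -76.1 111.3] [-23.3  37.6 124.1] [-34.5 -17.7 117.1] slope [-3.6000e-02 -3.6374e+01]
top bar [-49.2 -63.  111.2] [-26.7  39.9 123.5] [-37.   16.3 117.2] slope [ -0.039 -36.788]
```

View pics/s6c.png

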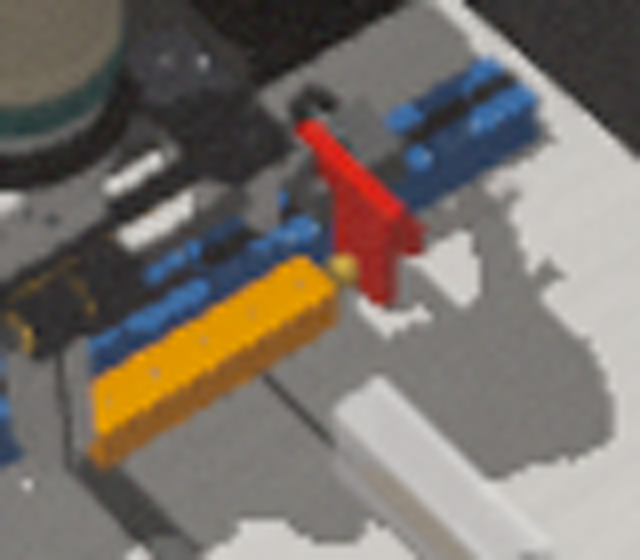

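```bash
cat >> h.py <<'E'
def edge(c,lo,hi,z=.095):
    # +x bottom edge of the amber bar on plane z, subpixel by saturation crossing down each column; saw mm
    hsv=cv2.cvtColor(c['image'],cv2.COLOR_RGB2HSV); sat=c['image'][...,0].astype(float)-c['image'][...,2]
    am=seg(c,(8,110,40),(28,255,255)); out=[]
    T=np.linalg.inv(c['world_to_cam'])
    for u in range(lo,hi):
        v=np.where(am[170:260,u])[0]
        if len(v)<3: continue
        v=v.max()+170; a=sat[:,u]; th=.5*a[v-1]
        k=v-1
        while a[k]>th: k+=1
        vs=k-1+(a[k-1]-th)/(a[k-1]-a[k])
        p=cv2.undistortPoints(np.array([[[u,vs]]],float),c['mtx'],c['D'])[0,0]
        d=T[:3,:3]@np.r_[p,1]; P=T[:3,3]+d*(z-T[2,3])/d[2]; out.append(saw(P)[0]*1000)
    return np.array(out)
E
python3 - <<'E'
from h import *
for f in('s2','s3','s4','s5','scene6'):
    c=dict(np.load(f'pics/{f}.npz')); e=edge(c,255,325)
    y0,y1=e[:,1].min(),e[:,1].max(); g=e[(e[:,1]>y0+12)&(e[:,1]<y1-12)]
    p,res,*_=np.polyfit(g[:,1],g[:,0],1,full=True)
    print(f,len(g),y0.round(1),y1.round(1),'slope',p[0].round(4),'x mid',np.polyval(p,(y0+y1)/2).round(2),'rms',np.sqrt(res/len(g)).round(2))
E
```

```text
s2 28 -156.3 52.9 slope -0.0419 x mid -30.4 rms [1.84]
s3 28 -93.3 52.8 slope -0.0436 x mid -29.52 rms [2.84]
s4 27 -73.5 52.9 slope 0.1001 x mid -29.44 rms [10.1]
s5 26 -74.2 52.8 slope 0.0017 x mid -27.54 rms [0.44]
scene6 26 -73.4 52.8 slope -0.0006 x mid -27.47 rms [0.49]
```

Using the +x bottom edge, which isn't occluded, the bar is still flush while pressed (slope -0.0006, the same x as right after the side push). The crop agrees, with the tip on the screw at (340,270). The earlier slope came from the gripper hiding part of the bar. Now I'll retreat and go to the thumb bar.

{"op": "jog_arm", "data": {"delta_pos": [[-0.02, 0, 0], [-0.04, 0, 0], [-0.15, 0, 0], [-0.15, 0, 0], [0, 0, -0.5], [0, 0, -1], [0, 0, -1], [0, 0, -0.6], [0.5, 0.3, 0], [0.8, 0.3, 0], [0.8, 0, 0], [0.8, 0, 0], [0.3, 0, 0]], "rot": [[0, 0, 0], [0, 0, 0], [0, 0, 0], [0, 0, 0], [0, 0, 0], [0, 0, 0], [0, 0, 0], [0, 0, 0], [0, 0, 0.9], [0, 0, 0], [0, 0, 0], [0, 0, 0], [0, 0, 0]], "jaw": [-1, -1, -1, -1, -1, -1, -1, -1, 0, 0, 0, 0, 0]}}

```text
t: 22.25
tcp_pos: [0.5758, 0.0319, 0.2756]
tool_rot: [3.138, -0.015, 1.415]
ft_force: [-0.6, -0.5, 0.3]
opening: 0.037
```

{"op": "jog_arm", "data": {"delta_pos": [[0, 0, 0], [0, 0, 0], [0, 0, 0], [0, 0, 0], [0, 0, 0], [0, 0, 0], [0, 0, 0], [0, 0, 0], [0, 0, 0], [0, 0, 0], [0, 0, 0], [0, 0, 0], [0, 0, 0], [0, 0, 0], [0, 0, 0], [0, 0, 0], [0, 0, 0], [0, 0, 0], [0, 0, 0]], "rot": [[0, 0, 1], [0, 0, 1], [0, 0, 1], [0, 0, 1], [0, 0, 1], [0, 0, 1], [0, 0, 1], [0, 0, 1], [0, 0, 1], [0, 0, 1], [0, 0, 1], [0, 0, 1], [0, 0, 1], [0, 0, 1], [0, 0, 1], [0, 0, 1], [0, 0, 1], [0, 0, 0.8], [0, 0, 0]], "jaw": [0, 0, 0, 0, 0, 0, 0, 0, 0, 0, 0, 0, 0, 0, 0, 0, 0, 0, 0]}}

```text
t: 24.15
tcp_pos: [0.5725, 0.0167, 0.2713]
tool_rot: [-3.135, 0.008, -0.075]
ft_force: [0.1, 0.7, -0.0]
opening: 0.0468
```

Run:
```python
from h import *
go((-5,82,210))
c=snap('scene','s7'); e=edge(c,255,325)
y0,y1=e[:,1].min(),e[:,1].max(); g=e[(e[:,1]>y0+12)&(e[:,1]<y1-12)]
p=np.polyfit(g[:,1],g[:,0],1); print(y0,y1,p,np.polyval(p,(y0+y1)/2))
```

```text
t 24.15 tcp saw mm [  0.5  38.2 271.3] rpy [-3.135  0.008 -0.075] F [ 0.07  0.65 -0.05] M [-0.08  0.05  0.03] open 0.0468
shift FS [-0.1  -0.87  1.23] turn FS [-0.08  0.1  -0.05]
-73.55543304105119 52.93893614793936 [ 1.55463938e-03 -2.73677269e+01] -27.38375252625561
```

{"op": "jog_arm", "data": {"delta_pos": [[-0.05, -0.45, 0.3], [-0.05, -0.42, 0.3], [0, 0, 0.3], [0, 0, 0.2], [0, 0, 0]], "rot": [[-0.08, 0.1, -0.05], [0, 0, 0], [0, 0, 0], [0, 0, 0], [0, 0, 0]], "jaw": [0, 0, 0, 0, 0], "force": 8}}

```text
t: 24.7
tcp_pos: [0.5711, 0.059, 0.2149]
tool_rot: [3.14, -0.001, -0.067]
ft_force: [-0.4, -0.8, -0.1]
opening: 0.0468
```

Run:
```python
from h import *
go((-5,82,141))
```

```text
t 24.70 tcp saw mm [ -3.9  80.4 214.9] rpy [ 3.14e+00 -1.00e-03 -6.70e-02] F [-0.41 -0.84 -0.13] M [-0.07  0.04 -0.04] open 0.0468
shift FS [-0.02 -0.03  1.48] turn FS [ 0.01 -0.02  0.06]
```

{"op": "jog_arm", "data": {"delta_pos": [[-0.02, -0.03, 0.4], [0, 0, 0.4], [0, 0, 0.4], [0, 0, 0.23], [0, 0, 0], [0, 0, 0], [0, 0, 0], [0, 0, 0], [0, 0, 0]], "rot": [[0, 0, 0.06], [0, 0, 0], [0, 0, 0], [0, 0, 0], [0, 0, 0], [0, 0, 0], [0, 0, 0], [0, 0, 0], [0, 0, 0]], "jaw": [0, 0, 0, 0, -0.4, -1, -1, -1, -1]}}

```text
t: 25.6
tcp_pos: [0.5691, 0.0578, 0.1464]
tool_rot: [3.14, 0.001, -0.072]
ft_force: [-9.3, 0.8, 1.3]
opening: 0.0107
```

Run:
```python
from h import *
go((-5,82,141))
```

```text
t 25.60 tcp saw mm [ -5.8  79.  146.4] rpy [ 3.14e+00  1.00e-03 -7.20e-02] F [-9.26  0.82  1.33] M [ 0.02  1.68 -0.02] open 0.0107
shift FS [ 0.02 -0.06  0.11] turn FS [ 0.02  0.02 -0.01]
```

{"op": "jog_arm", "data": {"delta_pos": [[-0.01, 0, -0.16], [-0.04, 0, -0.175], [-0.065, 0, -0.165], [-0.09, 0, -0.155], [-0.11, 0, -0.14], [-0.13, 0, -0.12]], "rot": [[0, 0, 0], [0, 0, 0], [0, 0, 0], [0, 0, 0], [0, 0, 0], [0, 0, 0]], "jaw": [-1, -1, -1, -1, -1, -1], "force": 14}}

```text
t: 26.2
tcp_pos: [0.5478, 0.0593, 0.1959]
tool_rot: [3.14, -0.004, -0.072]
ft_force: [0.7, -1.8, -4.4]
opening: 0.0095
```

Run:
```python
from h import *
go((-28,82,193))
```

```text
t 26.20 tcp saw mm [-27.2  79.  195.9] rpy [ 3.14  -0.004 -0.072] F [ 0.71 -1.81 -4.41] M [-0.09 -0.25 -0.02] open 0.0095
shift FS [-0.02 -0.06  0.06] turn FS [ 0.02 -0.05 -0.  ]
```

{"op": "jog_arm", "data": {"delta_pos": [[-0.155, 0, -0.1], [-0.16, 0, -0.07], [-0.17, 0, -0.04], [-0.175, 0, -0.015], [-0.18, 0, 0.01], [-0.175, 0, 0.03], [-0.1, 0, 0.03]], "rot": [[0, 0, 0], [0, 0, 0], [0, 0, 0], [0, 0, 0], [0, 0, 0], [0, 0, 0], [0, 0, 0]], "jaw": [-1, -1, -1, -1, -1, -1, -1]}}

```text
t: 26.9
tcp_pos: [0.4954, 0.0634, 0.2111]
tool_rot: [3.141, -0.028, -0.072]
ft_force: [3.0, 0.4, 2.9]
opening: 0.0097
```

Run:
```python
from h import *
go((-84,82,200))
```

```text
t 26.90 tcp saw mm [-79.7  79.3 211.1] rpy [ 3.141 -0.028 -0.072] F [2.96 0.37 2.85] M [-0.06 -0.61 -0.02] open 0.0097
shift FS [-0.09 -0.05  0.22] turn FS [ 0.01 -0.35 -0.  ]
```

{"op": "jog_arm", "data": {"delta_pos": [[-0.04, 0, 0.01], [0, 0, 0], [0, 0, 0], [0, 0, 0], [0, 0, -0.4], [0, 0, -0.8], [0, 0, -0.8], [0, 0, 0]], "rot": [[0, 0, 0], [0, 0, 0], [0, 0, 0], [0, 0, 0], [0, 0, 0], [0, 0, 0], [0, 0, 0], [0, 0, 0]], "jaw": [-1, -0.2, -0.2, -0.2, -0.2, -0.2, -0.2, -0.2]}}

```text
t: 27.7
tcp_pos: [0.4809, 0.0643, 0.3055]
tool_rot: [3.139, 0.005, -0.072]
ft_force: [0.6, -0.1, 1.2]
opening: 0.0376
```

Run:
```python
from h import *
st()
c=snap('scene','s8'); e=edge(c,255,325)
y0,y1=e[:,1].min(),e[:,1].max(); g=e[(e[:,1]>y0+12)&(e[:,1]<y1-12)]
p=np.polyfit(g[:,1],g[:,0],1); print(y0,y1,p,np.polyval(p,-15))
W=cloud(c); S=saw(W.reshape(-1,3)).reshape(W.shape)*1000
for f in('scene0','s1','s8'):
    c2=dict(np.load(f'pics/{f}.npz')); S=saw(cloud(c2).reshape(-1,3)).reshape(W.shape)*1000
    o=S[(abs(S[...,0]-83)<30)&(abs(S[...,1]-125)<35)&seg(c2,(8,90,80),(28,255,255))]; print(f,'offcut',np.median(o,0).round(1))
    red=seg(c2,(0,110,50),(8,255,255))|seg(c2,(170,110,50),(180,255,255))
    a=S[red&(abs(S[...,0]+60)<60)&(abs(S[...,1]-55)<25)&(S[...,2]>97)]; print('red',np.percentile(a,[5,50,95],0).round(1).tolist())
im=c['image'][140:250,255:375,::-1]
cv2.imwrite('pics/s8c.png',cv2.resize(im,None,fx=5,fy=5,interpolation=cv2.INTER_CUBIC))
```

```text
t 27.70 tcp saw mm [-94.3  79.2 305.5] rpy [ 3.139  0.005 -0.072] F [ 0.6  -0.15  1.15] M [ 0.02  0.04 -0.04] open 0.0376
-73.67709124504164 108.46310587691319 [ -0.37308861 -35.25011209] -29.65378299698768
scene0 offcut [ 82.3 121.8 115.1]
red [[-86.5, 50.4, 161.4], [-64.4, 52.4, 192.7], [-28.8, 58.0, 208.5]]
s1 offcut [ 82.8 121.1 114.7]
red [[-62.3, 50.6, 107.5], [-32.0, 52.9, 148.5], [-8.3, 59.5, 158.8]]
s8 offcut [ 83.3 121.2 114.6]
red [[-82.8, 50.0, 159.6], [-61.7, 52.6, 193.1], [-25.4, 56.7, 208.6]]
```

View pics/s8c.png

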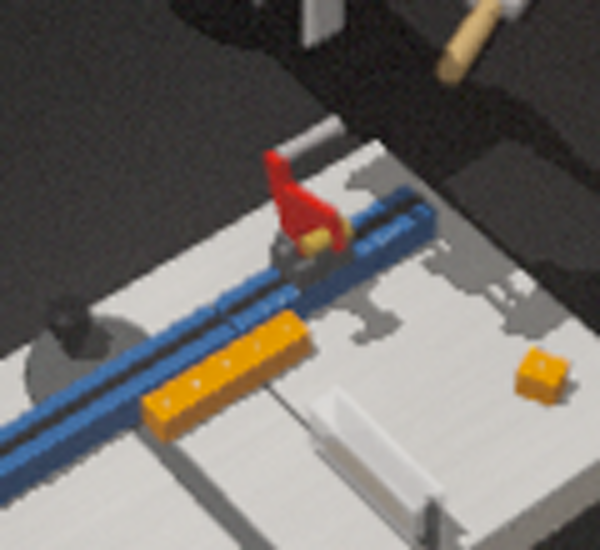

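The leaf is up and leaning back, the bar lies along the fence from crop (160,415) to (300,330), and the offcut at (543,375) is unmoved. The edge fit picked up the screw, so I'll redo it on the bar only.

Run:
```python
from h import *
for f in('s5','scene6','s7','s8'):
    c=dict(np.load(f'pics/{f}.npz')); e=edge(c,255,325); g=e[(e[:,1]>-60)&(e[:,1]<22)]
    p=np.polyfit(g[:,1],g[:,0],1); print(f,e[:,1].min().round(2),p.round(4),np.polyval(p,-15).round(2))
```

```text
s5 -74.19 [ 1.70000e-03 -2.75226e+01] -27.55
scene6 -73.39 [ 5.00000e-04 -2.74401e+01] -27.45
s7 -73.56 [ 2.60000e-03 -2.73386e+01] -27.38
s8 -73.68 [ 2.40000e-03 -2.72545e+01] -27.29
```

```bash
python3 -c "
from h import *
print(close_job())"
```

```text
the job is handed in; nothing more can be done
None
```

The job is done and handed in at about 28 s of the 72 s allowed; no verdict was reported, so I can't confirm it passed.

- **Stop down:** I pinched the thumb bar, swung the stop down onto the fence and pressed it against its end stop with about 12 N.
- **Bar flush and gauged:** I pushed the bar flush from the side with both fingers, then slid it by its tail until it met the brass screw. The first press seemed to swing the tail out. I flushed the bar again and re-pressed for over a second at 4–5.5 N, measured at the wrist. That disturbance was partly misleading, because the gripper was hiding part of the bar in that estimate. The highest wrist force along the fence I saw was 7.6 N, at first contact; this is read only at the end of each move call.
- **Stop back up:** I flipped the stop up to about 1.8 rad and backed the arm clear.

**Last checks:**
- **Flush:** the bar's front edge runs parallel to the fence within 0.003 rad, about 0.3 mm over its length.
- **Position:** the bar moved about 0.3 mm or less between the press and the end, in both directions.
- **Surroundings:** the offcut stayed within about 1 mm and the stop's position looks unchanged. I did not re-measure the other bystanders, but nothing came near them.

An early edge fit on the final picture failed because it picked up the screw's colour. Refitted on the bar alone, it gave the figures above.

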